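# Refuel the pot warmer on the goldsmith's bench

### The arm

A 6-joint arm with a two-finger parallel gripper is mounted at the origin on the work surface. World frame = base frame: x ahead of the robot, y to its left, z up, the work surface at z = 0. Lengths are in m, angles in rad, forces in N, time in s.
With the tool pointing down it reaches from about 0.35 to 0.975 m from the base axis. Payload 17.4 kg.
Tool frame: the origin (TCP) lies midway between the tips of the shut fingers; the grasp point (between the pads) lies 19 mm behind it; z points along the fingers, y is the direction in which the jaws open and shut (so a half turn about z gives the same grasp; the last joint's range is limited). The gripper opens to 85 mm and grips with 20 to 120 N. Pads are 22 mm wide; open, the fingers measure 114 mm over their backs; the gripper's body (76 mm by 85 mm) begins 54 mm behind the grasp point. The pads swing forward as they close: fully open they stand 13 mm farther back than shut.
Start: joints at [1.062, 0.116, 1.442, -0, 1.584, -0.038], TCP at [0.306, 0.602, 0.231] pointing down, gripper open.
Joint ranges: [-2.83, 2.83], [-0.83, 2.19], [0.07, 2.5], [-1.14, 4.28], [0.01, 3], [-2.97, 2.97]. Speed limits (rad/s): [1.89, 1.89, 2.22, 3.14, 3.14, 3.14].

### API

Orientations are given as a unit quaternion [x, y, z, w].
In Python, from plant import manip, eyes gives the robot as it stands.
- The arm moves only by the tool apply_moves, never from a script. Its argument "increments" is a list of rows, each a list of 2 entries, a list of its own where there are three numbers: the shift along the tool's x, y, z in cm, then the turn about the tool's z in rad. A call has exactly 8 rows; each row is the pose to reach, as a shift and turn from the pose measured when the call began, along the tool's axes at that moment; what a row does not reach only later rows make up. A row lasts 1/12 s, in which the tool goes at most 41.7 mm and 7.16 degrees, less where a joint would pass 70% of its speed; a pose out of reach is approached as far as the arm can. A call with a gripper value outside its range is refused whole. "grip" is the finger opening in cm, from 0 to 8.54, set as the call begins (left out, the last holds). The fingers move at their own pace and stop on an object; "newtons" is the grip in N (left out, the last holds). Time passes only in rows, so rows that repeat a pose let the fingers close, or fill a call up. It gives the time, the measured TCP pose, the force and the opening at its end, in the units of the state.
- manip.get_state(): the state, without advancing time (a new reading comes with each control period).
- eyes.capture(name): name is "scene" or "side" or "wrist"; returns a dict with "frame" (420x560x3 uint8, red, green, blue), "vertical_fov" (degrees; the focal length in pixels is half the picture's height over the tangent of half this angle, whatever the lens; pixels are square), "cx", "cy" (the principal point, pixels), "xyz" and "rotation" of the camera in the world. Camera axes: x right, y up, looking along -z (the intrinsics and any distortion apply to the point x, -y, -z); pixel columns grow to the right and rows downward; lengths in m; the calibration is good to about 2 mm. A picture is of the moment at which its call begins. There is no depth.
- manip.job_done(): hands the job in, once; it reports no verdict.
The state is a dict: "clock": time; "joint_positions": joint angles; "joint_velocities": joint speeds; "tau": joint torques, N m; "eef_pos": TCP position; "ee_rot": TCP orientation; "ft_force": force on the tool from outside, world axes, zero at the start; "ft_torque": the same for the moment, N m; "gripper_width": opening from 0.0 (shut) to 1.0 (fully open).
Only numpy, scipy, OpenCV 4.12 (cv2) and the standard library are available. Lean on these libraries where they do the work, as an engineer would, in place of code of your own. Each camera call takes 0.05 s, during which the arm holds its last target. There are 200 camera calls.

### The job

Lift the steel pot off its tea-light warmer by its folded-down bail handle, keeping it level, and set it down gently in the middle of the soldering turntable beside it, letting go only when you feel it resting there. Then find the empty pocket in the warmer and put a spare tea light in it, upright and fully seated, so that all three pockets are filled. Leave the other things on the bench as they are.

Things in the scene. Friction and masses are not known exactly. Their poses are not given: they have to be found in the camera images.
- pot: open round steel pot, 150 mm outside diameter, 62 mm high, wall 3 mm, about 0.6 kg, standing on the warmer's rails; origin: centre of its underside, z up, y along the bail's hinge axis. The hinge axis runs through (0, 0, 60 mm)
- bail (a joint): angle of the pot's swinging bail handle (rad): 0 = upright over the pot, positive = folded towards the pot's +x side, stops at +-1.25; it starts folded (0.9 to 1.2) and, being a stiff hinge, stays where it is left
- bail_grip (a point): middle of the bail's straight dark wooden grip: 12 mm diameter, 70 mm long, parallel to the pot's y axis, 75 mm from the hinge axis; the rest of the bail is 6 mm aluminium wire which reaches 86 mm to either side in y
- warmer: fixed steel warmer: base plate 220 (x) by 150 (y) by 11 mm with three round pockets in a row along its x, and two 8 mm rails along x at y = +-66 mm, top at 52 mm, on which the pot stands between four 12 mm high lugs with about 3 mm play; origin: underside centre of the base. The space between the rails is open from above once the pot is off
- pocket0 (a point): centre of the floor of a pocket of the warmer (50 mm diameter, 6 mm deep, floor 5 mm above the bench); pockets are 66 mm apart, this is the one at the warmer's -x end
- pocket1 (a point): centre of the floor of a pocket of the warmer (50 mm diameter, 6 mm deep, floor 5 mm above the bench); pockets are 66 mm apart, this is the one in the middle
- pocket2 (a point): centre of the floor of a pocket of the warmer (50 mm diameter, 6 mm deep, floor 5 mm above the bench); pockets are 66 mm apart, this is the one at its +x end
- turntable: fixed soldering turntable: round foot 140 mm, and a round cork-topped platter of 172 mm diameter on the same upright axis; origin: underside centre of the foot. The platter's height is screw-set and differs each time: its top is 56 to 91 mm above the bench, and no reading gives it
- candle1: tea light: plain aluminium cup with white wax, 38 mm diameter, 17 mm high, a thin 6 mm wick (look only) on top; all four are alike and upright; origin: centre of its underside, z up. Two of the four start in pockets of the warmer, the other two are spares on the bench
- candle2: tea light: plain aluminium cup with white wax, 38 mm diameter, 17 mm high, a thin 6 mm wick (look only) on top; all four are alike and upright; origin: centre of its underside, z up. Two of the four start in pockets of the warmer, the other two are spares on the bench
- candle3: tea light: plain aluminium cup with white wax, 38 mm diameter, 17 mm high, a thin 6 mm wick (look only) on top; all four are alike and upright; origin: centre of its underside, z up. Two of the four start in pockets of the warmer, the other two are spares on the bench
- candle4: tea light: plain aluminium cup with white wax, 38 mm diameter, 17 mm high, a thin 6 mm wick (look only) on top; all four are alike and upright; origin: centre of its underside, z up. Two of the four start in pockets of the warmer, the other two are spares on the bench
- tin: bystander: closed brass tin, 52 mm diameter, 34 mm high; origin underside centre
- hammer: bystander: small hammer lying near the robot, 220 mm long
- pliers: bystander: pliers lying near the robot, 150 mm long, 14 mm high
- dish: bystander: white ceramic dish, 80 mm diameter, 25 mm high; origin underside centre
- fluxjar: bystander: amber jar, 60 mm diameter, 75 mm high; origin underside centre
- burrblock: bystander: round wooden block of burrs, 90 mm diameter, 68 mm high; origin underside centre

How it is judged:
On the way, in this order (a step that is already met when the one before it is completed fails the run):
1. the pot has been lowered until it rests on the turntable (bearing at least 1.5 N) while the fingers still hold it (contact force between pot and turntable above 1.5 N and contact force between the fingers and pot above 0.3 N and linear speed of pot below 0.06 m/s), for 0.1 s.
2. the pot stands level in the middle of the turntable (within 20 mm), let go and at rest (horizontal distance between pot and turntable below 0.02 m and z of pot in the frame of turntable between 0.05 and 0.096 m and angle between pot's own z axis and vertical below 0.06 rad and contact force between pot and turntable above 2 N and linear speed of pot below 0.02 m/s and contact force between the fingers and pot below 0.05 N), for 0.3 s.
3. each of the three pockets holds an upright, fully seated tea light (((horizontal distance between candle1 and pocket0 below 0.009 m and z of candle1 in the frame of warmer below 0.0075 m and angle between candle1's own z axis and vertical below 0.1 rad and contact force between the fingers and candle1 below 0.05 N) or (horizontal distance between candle2 and pocket0 below 0.009 m and z of candle2 in the frame of warmer below 0.0075 m and angle between candle2's own z axis and vertical below 0.1 rad and contact force between the fingers and candle2 below 0.05 N) or (horizontal distance between candle3 and pocket0 below 0.009 m and z of candle3 in the frame of warmer below 0.0075 m and angle between candle3's own z axis and vertical below 0.1 rad and contact force between the fingers and candle3 below 0.05 N) or (horizontal distance between candle4 and pocket0 below 0.009 m and z of candle4 in the frame of warmer below 0.0075 m and angle between candle4's own z axis and vertical below 0.1 rad and contact force between the fingers and candle4 below 0.05 N)) and ((horizontal distance between candle1 and pocket1 below 0.009 m and z of candle1 in the frame of warmer below 0.0075 m and angle between candle1's own z axis and vertical below 0.1 rad and contact force between the fingers and candle1 below 0.05 N) or (horizontal distance between candle2 and pocket1 below 0.009 m and z of candle2 in the frame of warmer below 0.0075 m and angle between candle2's own z axis and vertical below 0.1 rad and contact force between the fingers and candle2 below 0.05 N) or (horizontal distance between candle3 and pocket1 below 0.009 m and z of candle3 in the frame of warmer below 0.0075 m and angle between candle3's own z axis and vertical below 0.1 rad and contact force between the fingers and candle3 below 0.05 N) or (horizontal distance between candle4 and pocket1 below 0.009 m and z of candle4 in the frame of warmer below 0.0075 m and angle between candle4's own z axis and vertical below 0.1 rad and contact force between the fingers and candle4 below 0.05 N)) and ((horizontal distance between candle1 and pocket2 below 0.009 m and z of candle1 in the frame of warmer below 0.0075 m and angle between candle1's own z axis and vertical below 0.1 rad and contact force between the fingers and candle1 below 0.05 N) or (horizontal distance between candle2 and pocket2 below 0.009 m and z of candle2 in the frame of warmer below 0.0075 m and angle between candle2's own z axis and vertical below 0.1 rad and contact force between the fingers and candle2 below 0.05 N) or (horizontal distance between candle3 and pocket2 below 0.009 m and z of candle3 in the frame of warmer below 0.0075 m and angle between candle3's own z axis and vertical below 0.1 rad and contact force between the fingers and candle3 below 0.05 N) or (horizontal distance between candle4 and pocket2 below 0.009 m and z of candle4 in the frame of warmer below 0.0075 m and angle between candle4's own z axis and vertical below 0.1 rad and contact force between the fingers and candle4 below 0.05 N))), for 0.2 s.
At the end, for the whole second after the job is handed in: The pot stands level (within 0.06 rad) and at rest on the turntable, its centre within 20 mm of the turntable's axis; each of the three pockets of the warmer holds an upright tea light seated on the pocket's floor (within 2.5 mm) and within 9 mm of its centre; all let go and at rest (all of step 2 and all of step 3 and linear speed of each of candle1, candle2, candle3, candle4 below 0.02 m/s); the robot touches nothing.
It fails at once if the pot is tipped by more than 0.4 rad (angle between pot's own z axis and vertical above 0.4 rad).
It fails at once if the pot is pressed on the turntable with over 28 N (contact force between pot and turntable above 28 N).
It fails at once if the pot falls out of the grip (moves faster than 0.2 m/s while the fingers do not touch it) (contact force between the fingers and pot below 0.05 N and linear speed of pot above 0.2 m/s).
It fails at once if a bystander is moved by more than 30 mm (distance of any of tin, hammer, pliers, dish, fluxjar, burrblock from where it was at the start of the episode above 0.03 m).
It also fails if it takes over 67 s, if anything falls off the work surface, if the arm or the gripper's body presses on something with over 40 N, if the wrist force passes 120 N, or if a joint passes its speed limit or range.

## Working session

There is one attempt and no reset: what is moved stays moved. The work goes in short steps, Python scripts to look and compute and a tool call to move; the robot and the scene stay as the last step left them, time stands still between calls to the robot, and variables do not carry over. Pictures are saved under pics/ and viewed, about 8 in all and at most 12, crops included, and the job is handed in when it is done.

Besides the shell and the picture viewer there is one more tool, called after "Call:" as name([rows], argument=value, ...), one row to a line, values as JSON. apply_moves: Moves the arm, as the interface text tells. Its arguments: {"type":"object","properties":{"increments":{"type":"array","items":{"type":"array"}},"grip":{"type":"number"},"newtons":{"type":"number"}},"required":["increments"]}

```bash
mkdir -p pics; ls; cat > h.py <<'E'
import numpy as np, cv2, json
from plant import manip, eyes
def cap(n, save=None):
    c=eyes.capture(n)
    if save: cv2.imwrite('pics/'+save, c['frame'][:,:,::-1])
    return c
def ray(c,u,v):
    H=c['frame'].shape[0]; f=H/2/np.tan(np.radians(c['vertical_fov'])/2)
    d=np.array([(u-c['cx'])/f, -(v-c['cy'])/f, -1.0])
    R=np.array(c['rotation'])
    if R.shape!=(3,3):
        from scipy.spatial.transform import Rotation; R=Rotation.from_quat(R).as_matrix()
    return np.array(c['xyz']), R@d
def onz(c,u,v,z):
    o,d=ray(c,u,v); return (o+d*(z-o[2])/d[2]).round(4)
def proj(c,p):
    H=c['frame'].shape[0]; f=H/2/np.tan(np.radians(c['vertical_fov'])/2)
    R=np.array(c['rotation'])
    if R.shape!=(3,3):
        from scipy.spatial.transform import Rotation; R=Rotation.from_quat(R).as_matrix()
    q=R.T@(np.array(p)-c['xyz']); return np.array([c['cx']+f*q[0]/-q[2], c['cy']-f*q[1]/-q[2]]).round(1)
def tri(c1,p1,c2,p2):
    o,a=ray(c1,*p1); q,b=ray(c2,*p2)
    a/=np.linalg.norm(a); b/=np.linalg.norm(b)
    s=np.linalg.lstsq(np.stack([a,-b],1),q-o,rcond=None)[0]
    x=o+a*s[0]; y=q+b*s[1]; return ((x+y)/2).round(4), np.linalg.norm(x-y).round(4)
E
python3 - <<'E'
from h import *
import pickle
d={}
for n in ['scene','side','wrist']:
    d[n]=cap(n); c=d[n]; print(n,{k:v for k,v in c.items() if k!='frame'})
pickle.dump(d,open('d0.pkl','wb'))
cv2.imwrite('pics/a.png',cv2.resize(np.hstack([d['scene']['frame'],]),(800,600))[:,:,::-1])
cv2.imwrite('pics/b.png',cv2.resize(d['side']['frame'],(800,600))[:,:,::-1])
cv2.imwrite('pics/c.png',d['wrist']['frame'][:,:,::-1])
print(manip.get_state())
E
```

```text
pics
scene {'vertical_fov': 42.60319604689493, 'cx': 284.3616531313837, 'cy': 208.56402228690084, 'xyz': array([1.03072452, 0.91756053, 0.83815068]), 'rotation': array([0.10892731, 0.44703504, 0.86243498, 0.21095125])}
side {'vertical_fov': 46.63000936396713, 'cx': 282.18585869909884, 'cy': 212.88440724657445, 'xyz': array([ 0.1414961 , -0.76627016,  0.9423539 ]), 'rotation': array([ 0.37833982, -0.10223243, -0.22179202,  0.89286942])}
wrist {'vertical_fov': 63.13905544877076, 'cx': 274.27896398843353, 'cy': 212.1721824796734, 'xyz': array([0.23970718, 0.63726197, 0.37358746]), 'rotation': array([-0.12805813, -0.07800661,  0.51690381,  0.84280872])}
{'clock': 0.15, 'joint_positions': array([ 1.06218912e+00,  1.16417730e-01,  1.44212410e+00, -4.76836484e-05,
        1.58400305e+00, -3.78351301e-02]), 'joint_velocities': array([ 0.00225486, -0.00117885, -0.00206925, -0.00171367,  0.00252974,
       -0.00055265]), 'tau': array([ 1.45878621e-03, -7.32518291e+01, -6.32841182e+01, -7.07644290e-05,
        5.14878309e-03,  6.42380272e-06]), 'eef_pos': array([0.30613252, 0.60142275, 0.23069586]), 'ee_rot': array([ 2.33218665e-01,  9.72424201e-01, -4.64885114e-04, -1.05516097e-04]), 'ft_force': array([ 0.03528925, -0.14369849, -0.10799864]), 'ft_torque': array([-0.06652876, -0.02040958,  0.06146894]), 'gripper_width': 0.9986083275859963}
```

View pics/a.png

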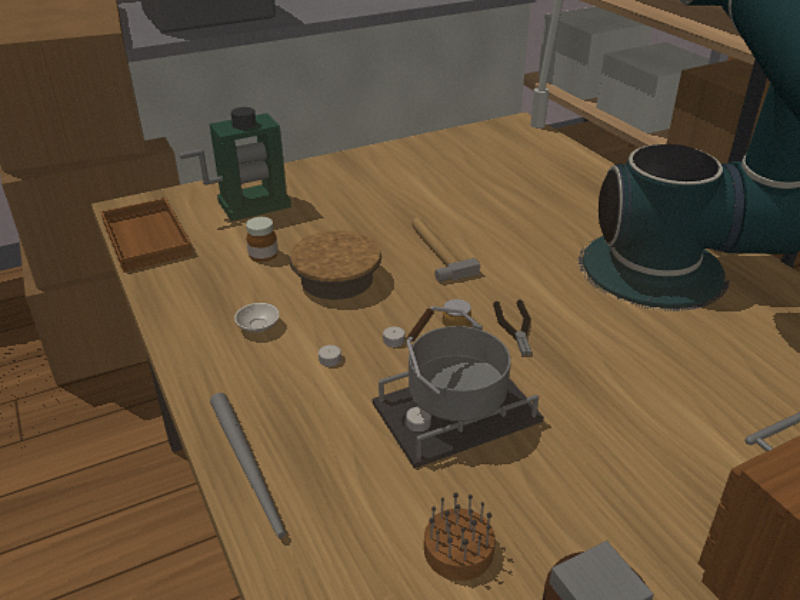

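View pics/b.png

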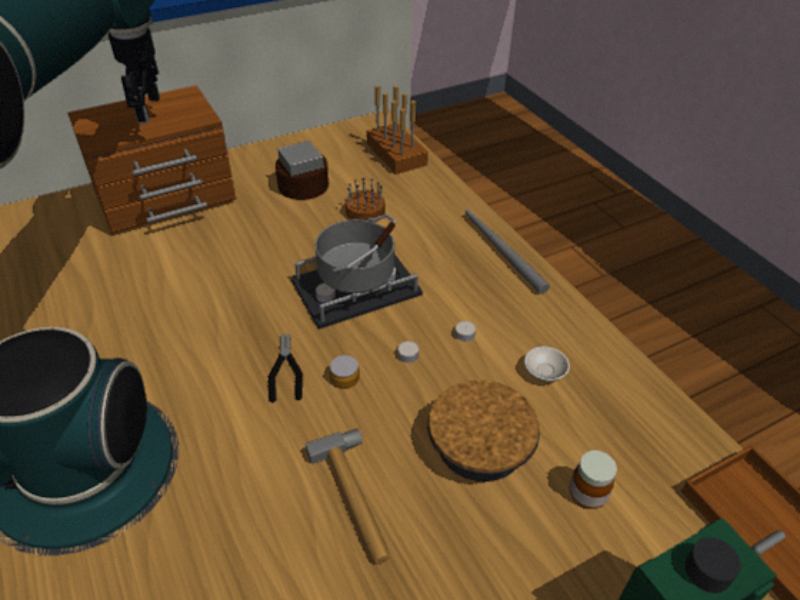

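Scene (800-px scale): pot at (460,372), bail grip at (421,325), turntable platter (336,257), spares at (330,356) and (394,337). Side: pot (355,255), grip (380,243), platter (484,427), spares (408,352) and (465,331).

```bash
python3 - <<'E'
from h import *
import pickle
from scipy.optimize import least_squares, brentq
d=pickle.load(open('d0.pkl','rb'))
S,D=d['scene'],d['side']
a=S['frame'][205:330,250:390]; b=D['frame'][140:230,195:300]
A=cv2.resize(a,(400*1,357),interpolation=cv2.INTER_CUBIC)
cv2.imwrite('pics/e.png',np.hstack([cv2.resize(a,None,fx=2.8,fy=2.8,interpolation=cv2.INTER_CUBIC)[:350],np.pad(cv2.resize(b,None,fx=3.8,fy=3.8,interpolation=cv2.INTER_CUBIC),((0,8),(0,0),(0,0)))[:350]])[:,:,::-1])
def circ(P):
    r=least_squares(lambda q:np.hypot(P[:,0]-q[0],P[:,1]-q[1])-q[2],[*P[:,:2].mean(0),.05],loss='soft_l1',f_scale=.001); return r.x,np.sqrt(np.mean(r.fun**2))
def cont(c,seed,lohi,win):
    f=c['frame']; hsv=cv2.cvtColor(f,cv2.COLOR_RGB2HSV)
    m=cv2.inRange(hsv,*map(np.array,lohi)); w=np.zeros_like(m); u,v=seed; w[v-win:v+win,u-win:u+win]=255; m&=w
    n,l,st,ce=cv2.connectedComponentsWithStats(m)
    i=min(range(1,n),key=lambda i:np.hypot(*(ce[i]-seed))+(1e3 if st[i,4]<30 else 0))
    mm=(l==i).astype(np.uint8); k=max(cv2.findContours(mm,cv2.RETR_EXTERNAL,cv2.CHAIN_APPROX_NONE)[0],key=cv2.contourArea)[:,0,:]
    return k,ce[i],st[i]
# sample colours
for n,c,ps in [('scene',S,[(235,177),(231,249),(276,235),(300,222),(288,230)]),('side',D,[(339,298),(285,246),(325,231),(266,170),(300,330)])]:
    hsv=cv2.cvtColor(c['frame'],cv2.COLOR_RGB2HSV)
    for p in ps: print(n,p,hsv[p[1]-2:p[1]+3,p[0]-2:p[0]+3].reshape(-1,3).mean(0).round())
for c,ss in [(S,[(231,248),(276,235)]),(D,[(325,230),(285,245)])]:
    for s in ss:
        k,ce,st=cont(c,s,((0,0,110),(180,60,255)),15); print('candle',s,ce,st, onz(c,*ce,.010))
E
```

```text
scene (235, 177) [ 16. 131. 126.]
scene (231, 249) [ 15.  29. 144.]
scene (276, 235) [ 17.  28. 150.]
scene (300, 222) [ 15. 126.  78.]
scene (288, 230) [ 15. 126. 103.]
side (339, 298) [ 16. 166. 134.]
side (285, 246) [ 16.  27. 171.]
side (325, 231) [ 17.  27. 171.]
side (266, 170) [ 23. 129.  47.]
side (300, 330) [ 17. 153. 135.]
candle (231, 248) [230.10619469 245.94690265] [223 242  15   9 113] [ 0.6794 -0.0451  0.01  ]
candle (276, 235) [275.23584906 232.66037736] [268 229  15   9 106] [ 0.5586 -0.0415  0.01  ]
candle (325, 230) [325.62831858 229.5840708 ] [319 225  14  10 113] [ 0.6856 -0.0282  0.01  ]
candle (285, 245) [285.54761905 244.        ] [279 239  14  11 126] [ 0.5657 -0.0245  0.01  ]
```

View pics/e.png

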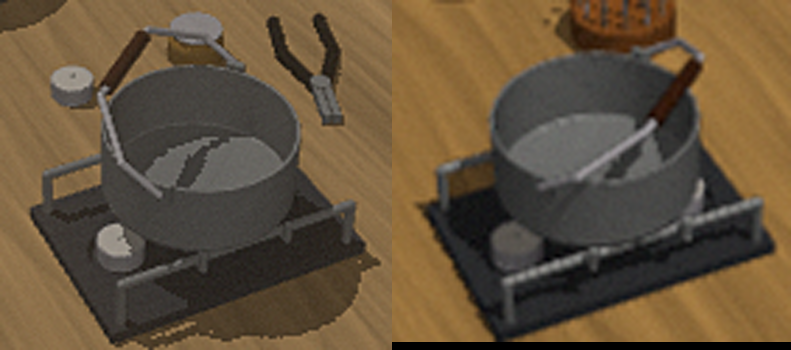

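Crop shows: grip ends in scene crop (148,33),(105,90); side crop (697,62),(655,122). Candles visible in both end pockets, so the middle one is probably empty (to check later). Now triangulate.

```bash
cat >> h.py <<'E'
from scipy.optimize import least_squares
def circ(P,r=None):
    f=(lambda q:np.hypot(P[:,0]-q[0],P[:,1]-q[1])-(q[2] if r is None else r))
    s=least_squares(f,[*P[:,:2].mean(0),.05],loss='soft_l1',f_scale=.001); return s.x.round(4),np.sqrt(np.mean(s.fun**2)).round(4)
def comp(c,seed,lo,hi,win,minarea=20):
    hsv=cv2.cvtColor(c['frame'],cv2.COLOR_RGB2HSV); m=cv2.inRange(hsv,np.array(lo),np.array(hi)); w=np.zeros_like(m); u,v=map(int,seed); w[max(v-win,0):v+win,max(u-win,0):u+win]=255; m&=w
    n,l,st,ce=cv2.connectedComponentsWithStats(m)
    i=min(range(1,n),key=lambda i:np.hypot(*(ce[i]-seed))+(1e3 if st[i,4]<minarea else 0))
    k=max(cv2.findContours((l==i).astype(np.uint8),cv2.RETR_EXTERNAL,cv2.CHAIN_APPROX_NONE)[0],key=cv2.contourArea)[:,0,:]
    return k,ce[i],st[i]
E
python3 - <<'E'
from h import *
import pickle
d=pickle.load(open('d0.pkl','rb')); S,D=d['scene'],d['side']
s=lambda x,y:(x/2.8+250,y/2.8+205); e=lambda x,y:((x-392)/3.8+195,y/3.8+140)
# grip
g={}
for n,c,seed in [('S',S,s(126,60)),('D',D,e(677,92))]:
    k,ce,st=comp(c,seed,(0,100,15),(14,255,110),14); r=cv2.boxPoints(cv2.minAreaRect(k.astype(np.float32)))
    o=r[np.argsort([np.linalg.norm(r[i]-r[(i+1)%4]) for i in range(4)])]
    vx=k-ce; _,_,V=np.linalg.svd(vx-vx.mean(0)); t=vx@V[0]; g[n]=(ce,ce+V[0]*t.min(),ce+V[0]*t.max()); print(n,st,[x.round(1) for x in g[n]])
print('grip c',tri(S,g['S'][0],D,g['D'][0]))
for i in (1,2):
  for j in (1,2): print(i,j,tri(S,g['S'][i],D,g['D'][j]))
print('grip manual',[tri(S,s(*p),D,e(*q)) for p,q in [((148,33),(655,122)),((105,90),(697,62)),((148,33),(697,62)),((105,90),(655,122))]])
print('hinge feet z.112',[onz(S,*s(*p),.112) for p in [(242,67),(160,193)]],[onz(D,*e(*p),.112) for p in [(640,50),(543,186)]])
# rim left/right/top pts on z=.114
for c,P in [(S,[s(*p) for p in [(102,115),(112,92),(140,75),(200,66),(250,76),(290,102),(300,128)]]),(D,[e(*p) for p in [(491,120),(500,90),(530,65),(590,51),(650,65),(690,100),(699,130)]])]:
    print('rim',circ(np.array([onz(c,*p,.114) for p in P]),.075))
# candles
print('spares',tri(S,(230.1,245.9),D,(325.6,229.6)),tri(S,(275.2,232.7),D,(285.5,244.)))
# warmer
print('plate S',[onz(S,*s(*p),.011) for p in [(32,212),(112,332),(365,248)]],'D',[onz(D,*e(*p),.011) for p in [(427,205),(500,330),(774,248)]])
print('candleinS',onz(S,*s(122,240),.022),'D',onz(D,*e(518,235),.022))
# platter
from itertools import product
for n,c,seed in [('S',S,(235,178)),('D',D,(339,298))]:
    pass
hs=cv2.cvtColor(S['frame'],cv2.COLOR_RGB2HSV)
pl={'S':[(292,250),(305,240),(335,233),(365,240),(381,252),(380,265),(340,280),(305,272)],'D':[(430,428),(440,405),(484,382),(530,405),(539,428),(530,450),(484,472),(440,450)]}
for z in (.056,.065,.075,.085,.091):
    print(z,[circ(np.array([onz(c,u*.7,v*.7,z) for u,v in pl[n]])) for n,c in (('S',S),('D',D))])
E
```

```text
S [286 216  17  21  97] [array([294.3, 225.9]), array([301.4, 216.3]), array([287.1, 235.8])]
D [262 156  15  17  74] [array([269. , 163.7]), array([275.3, 155.4]), array([263.5, 171.1])]
grip c (array([0.5961, 0.1264, 0.1566]), np.float64(0.0007))
1 1 (array([0.5976, 0.1275, 0.1829]), np.float64(0.0297))
1 2 (array([0.5681, 0.1045, 0.1582]), np.float64(0.001))
2 1 (array([0.626 , 0.1498, 0.1574]), np.float64(0.0004))
2 2 (array([0.5965, 0.127 , 0.1313]), np.float64(0.0304))
grip manual [(array([0.5669, 0.1039, 0.156 ]), np.float64(0.0061)), (array([0.6258, 0.1503, 0.1543]), np.float64(0.0012)), (array([0.5958, 0.1274, 0.1809]), np.float64(0.0328)), (array([0.5971, 0.1269, 0.1278]), np.float64(0.0278))]
hinge feet z.112 [array([0.4903, 0.1273, 0.112 ]), array([0.6206, 0.226 , 0.112 ])] [array([0.6215, 0.2313, 0.112 ]), array([0.4947, 0.1243, 0.112 ])]
rim (array([0.5585, 0.1764, 0.05  ]), np.float64(0.0011))
rim (array([0.5571, 0.1748, 0.05  ]), np.float64(0.0026))
spares (array([ 0.6819, -0.0351,  0.0182]), np.float64(0.0023)) (array([ 0.5627, -0.0314,  0.0182]), np.float64(0.0018))
[... 183 characters left out ...]
([0.6604, 0.091 , 0.011 ])]
candleinS [0.6222 0.1736 0.022 ] D [0.4943 0.1793 0.022 ]
0.056 [(array([ 0.574 , -0.2535,  0.086 ]), np.float64(0.0046)), (array([ 0.5739, -0.2569,  0.0853]), np.float64(0.0034))]
0.065 [(array([ 0.5793, -0.24  ,  0.085 ]), np.float64(0.0045)), (array([ 0.5696, -0.262 ,  0.0844]), np.float64(0.0033))]
0.075 [(array([ 0.5851, -0.225 ,  0.0839]), np.float64(0.0045)), (array([ 0.5647, -0.2677,  0.0834]), np.float64(0.0033))]
0.085 [(array([ 0.5909, -0.2101,  0.0828]), np.float64(0.0044)), (array([ 0.5598, -0.2735,  0.0824]), np.float64(0.0032))]
0.091 [(array([ 0.5944, -0.2011,  0.0821]), np.float64(0.0043)), (array([ 0.5569, -0.2769,  0.0819]), np.float64(0.0032))]
```

Call:
apply_moves([
  [[-3, -1.9, 0], 0.12],
  [[-6, -3.7, 0], 0.24],
  [[-9.4, -5.8, 0], 0.36],
  [[-12.8, -7.9, 0], 0.48],
  [[-16.2, -10, 0], 0.6],
  [[-19.6, -12.1, 0], 0.72],
  [[-23, -14.2, 0], 0.84],
  [[-26.4, -16.2, 0], 0.96],
], grip=8.5)

```text
clock: 0.82
eef_pos: [0.4684, 0.3354, 0.2308]
ee_rot: [0.658, 0.753, -0.0, 0.0]
ft_force: [0.3, 0.3, -0.5]
gripper_width: 0.996
```

```bash
cat >> h.py <<'E'
def plan(p,jaw=None):
    "tool shift (cm) and turn to world p, jaw (deg, world)"
    from scipy.spatial.transform import Rotation as Ro
    s=manip.get_state(); R=Ro.from_quat(s['ee_rot']).as_matrix()
    sh=R.T@(np.array(p)-s['eef_pos'])*100
    cur=np.degrees(np.arctan2(R[1,1],R[0,1]))
    t=0 if jaw is None else -np.radians((jaw-cur+90)%180-90)
    print('shift',sh.round(2),'turn',round(t,3),'| pos',s['eef_pos'].round(4),'jaw',cur.round(1),'q',s['joint_positions'].round(2),'F',s['ft_force'].round(2),'w',round(s['gripper_width'],3),'t',round(s['clock'],2),'tilt',R[:,2].round(3))
E
python3 -c "
from h import *
plan([.596,.1264,.225],-52)"
```

```text
shift [-22.42   9.85   0.59] turn 1.042 | pos [0.4684 0.3354 0.2308] jaw 7.7 q [ 0.58 -0.1   1.66 -0.    1.58  0.44] F [ 0.31  0.25 -0.53] w 0.996 t 0.82 tilt [-0.    -0.001 -1.   ]
```

Call:
apply_moves([
  [[-3, 1.3, 0], 0.12],
  [[-6.4, 2.8, 0], 0.24],
  [[-9.8, 4.3, 0], 0.36],
  [[-13.2, 5.8, 0], 0.48],
  [[-16.5, 7.2, 0.2], 0.6],
  [[-19.5, 8.6, 0.4], 0.72],
  [[-21.5, 9.5, 0.6], 0.84],
  [[-22.4, 9.85, 0.6], 0.95],
], grip=8.5)

```text
clock: 1.48
eef_pos: [0.597, 0.1239, 0.224]
ee_rot: [0.931, 0.365, -0.001, 0.0]
ft_force: [-0.4, 1.4, 0.1]
gripper_width: 1.0
```

```bash
python3 -c "
from h import *
c=cap('wrist','w1.png'); plan([.596,.1264,.225],-52)
print([proj(c,p) for p in [(.596,.1264,.157),(.568,.1045,.157),(.626,.15,.157),(.558,.1757,.114)]])"
```

```text
shift [ 0.1  -0.28 -0.09] turn 0.075 | pos [0.5971 0.1237 0.2241] jaw -47.7 q [ 0.16 -0.02  1.6  -0.    1.57  1.  ] F [-0.5  -1.53  0.14] w 0.998 t 1.53 tilt [-0.001 -0.002 -1.   ]
[array([270.9, 228.5]), array([266.7, 277.2]), array([275.7, 170.8]), array([190.7, 202.4])]
```

View pics/w1.png

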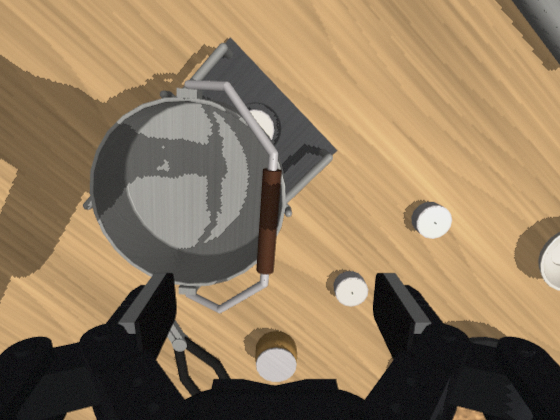

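Wrist view: grip ends at (272,170)/(265,274), rim spans columns 92–285, rows 97–281; gripper is straddling the grip. Refine pot centre and angle.

```bash
python3 -c "
from h import *
c=cap('wrist'); print(c['xyz'],c['rotation'])
P=[(92,182),(97,155),(110,128),(135,107),(165,98),(215,99),(250,117),(285,195),(275,232),(255,262),(225,279),(165,277),(130,258),(105,228)]
Q=np.array([onz(c,*p,.114) for p in P]); print(circ(Q),circ(Q,.075))
k,ce,st=comp(c,(268,222),(0,100,10),(14,255,110),60,300); vx=k-ce;_,_,V=np.linalg.svd(vx-vx.mean(0));t=vx@V[0]
e=[ce+V[0]*t.min(),ce+V[0]*t.max()];print(ce,e)
for z in (.150,.157): E=[onz(c,*x,z) for x in e]; print(z,E,onz(c,*ce,z),np.linalg.norm(E[0]-E[1]),np.degrees(np.arctan2(*(E[0]-E[1])[1::-1])))
plan([.596,.1264,.225],-52)
"
```

```text
[0.65437933 0.17627026 0.36693908] [-0.13810064  0.06093385 -0.39958129  0.90418476]
(array([0.5619, 0.1794, 0.0735]), np.float64(0.0009)) (array([0.5625, 0.1786, 0.05  ]), np.float64(0.0018))
[267.56114286 220.57657143] [array([270.79267435, 169.36553074]), array([264.24813703, 273.07876024])]
0.15 [array([0.624 , 0.1515, 0.15  ]), array([0.5663, 0.1055, 0.15  ])] [0.5969 0.1299 0.15  ] 0.0737922082607642 38.56279961956908
0.157 [array([0.625 , 0.1523, 0.157 ]), array([0.5691, 0.1078, 0.157 ])] [0.5987 0.1314 0.157 ] 0.0714497025886042 38.52204817536903
shift [ 0.05 -0.13 -0.06] turn 0.087 | pos [0.5965 0.1251 0.2244] jaw -47.0 q [ 0.17 -0.02  1.6  -0.    1.57  0.99] F [0.23 0.18 0.67] w 0.997 t 1.58 tilt [-0.001 -0.001 -1.   ]
```

Call:
apply_moves([
  [[0.3, -0.25, 1], 0.08],
  [[0.3, -0.25, 3], 0.08],
  [[0.3, -0.25, 5], 0.08],
  [[0.3, -0.25, 6.6], 0.08],
  [[0.3, -0.25, 7.8], 0.08],
  [[0.3, -0.25, 8.5], 0.08],
  [[0.3, -0.25, 8.8], 0.08],
  [[0.3, -0.25, 8.8], 0.08],
], grip=4, newtons=20)

```text
clock: 2.25
eef_pos: [0.5967, 0.1292, 0.1362]
ee_rot: [0.944, 0.329, -0.001, 0.0]
ft_force: [-0.9, -0.3, -0.2]
gripper_width: 0.468
```

```bash
python3 -c "
from h import *
plan([.597,.129,.136],-51.5)"
```

```text
shift [0.01 0.03 0.02] turn -0.001 | pos [0.5967 0.1292 0.1362] jaw -51.5 q [ 0.17  0.02  1.7  -0.    1.43  1.07] F [-0.85 -0.3  -0.23] w 0.468 t 2.25 tilt [-0.002 -0.001 -1.   ]
```

Close gently.

Call:
apply_moves([
  [[0, 0, 0], 0],
  [[0, 0, 0], 0],
  [[0, 0, 0], 0],
  [[0, 0, 0], 0],
  [[0, 0, 0], 0],
  [[0, 0, 0], 0],
  [[0, 0, 0], 0],
  [[0, 0, 0], 0],
], grip=0.5, newtons=20)

```text
clock: 2.92
eef_pos: [0.597, 0.129, 0.1366]
ee_rot: [0.944, 0.329, -0.001, 0.0]
ft_force: [2.2, -3.0, 3.1]
gripper_width: 0.128
```

```bash
python3 -c "
from h import *
plan([.597,.129,.136],-51.5)
c=cap('wrist')
k,ce,st=comp(c,(268,262),(0,100,10),(14,255,110),60,100); print(ce,st)"
```

```text
shift [-0.    0.    0.06] turn -0.001 | pos [0.597  0.129  0.1366] jaw -51.5 q [ 0.17  0.02  1.7  -0.    1.43  1.07] F [ 2.22 -2.95  3.12] w 0.128 t 2.92 tilt [-0.001 -0.001 -1.   ]
[274.37603878 269.07825485] [ 260  216   30  106 2888]
```

Call:
apply_moves([
  [[0, -0.24, -0.3], 0],
  [[0, -0.48, -0.58], 0],
  [[0, -0.74, -0.85], 0],
  [[0, -1.01, -1.1], 0],
  [[0, -1.3, -1.34], 0],
  [[0, -1.6, -1.57], 0],
  [[0, -1.91, -1.78], 0],
  [[0, -2.23, -1.98], 0],
])

```text
clock: 3.63
eef_pos: [0.5837, 0.1461, 0.1578]
ee_rot: [0.944, 0.329, 0.0, 0.001]
ft_force: [3.7, -9.6, 10.5]
gripper_width: 0.133
```

```bash
python3 -c "
from h import *
plan([.597,.129,.136],-51.5);print(manip.get_state()['ft_torque'])"
```

```text
shift [-0.02  2.16  2.18] turn -0.001 | pos [0.5837 0.1461 0.1578] jaw -51.6 q [ 0.2  -0.01  1.7  -0.    1.46  1.1 ] F [ 3.7  -9.59 10.46] w 0.133 t 3.63 tilt [ 0.002 -0.002 -1.   ]
[-1.72109577 -0.80143899 -0.07549143]
```

Call:
apply_moves([
  [[0, -0.3, -0.25], 0],
  [[0, -0.65, -0.42], 0],
  [[0, -1.0, -0.57], 0],
  [[0, -1.37, -0.7], 0],
  [[0, -1.75, -0.82], 0],
  [[0, -2.11, -0.91], 0],
  [[0, -2.5, -1.0], 0],
  [[0, -2.86, -1.05], 0],
])

```text
clock: 4.3
eef_pos: [0.566, 0.1688, 0.1694]
ee_rot: [0.944, 0.329, 0.001, 0.002]
ft_force: [1.1, -4.7, 6.0]
gripper_width: 0.127
```

```bash
python3 -c "
from h import *
plan([.597,.129,.136],-51.5);print(manip.get_state()['ft_torque'])
a=cap('scene')['frame'][185:335,240:400]; b=cap('side')['frame'][120:240,190:310]
cv2.imwrite('pics/f.png',np.hstack([cv2.resize(a,(400,375),interpolation=3),cv2.resize(b,(375,375),interpolation=3)])[:,:,::-1])"
```

```text
shift [-0.05  5.03  3.36] turn -0.001 | pos [0.566  0.1688 0.1694] jaw -51.6 q [ 0.25 -0.05  1.71 -0.    1.48  1.15] F [ 1.1  -4.67  5.99] w 0.127 t 4.3 tilt [ 0.003 -0.002 -1.   ]
[-0.59444063 -0.05964445  0.05521771]
```

View pics/f.png

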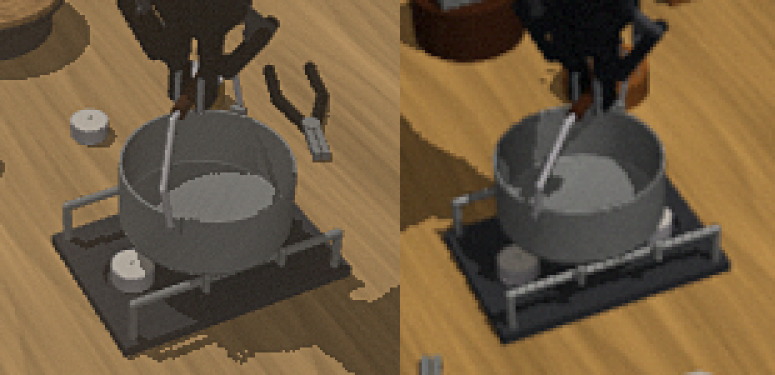

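Bail is nearly upright and the pot is still seated on the rails. I'll finish the arc, then tighten the grip.

Call:
apply_moves([
  [[0, -0.2, -0.06], 0],
  [[0, -0.4, -0.1], 0],
  [[0, -0.6, -0.13], 0],
  [[0, -0.8, -0.15], 0],
  [[0, -0.92, -0.15], 0],
  [[0, -0.92, -0.15], 0],
  [[0, -0.92, -0.15], 0],
  [[0, -0.92, -0.15], 0],
], newtons=60)

```text
clock: 5.07
eef_pos: [0.56, 0.1765, 0.1714]
ee_rot: [0.944, 0.329, 0.001, 0.001]
ft_force: [-1.3, -3.3, 5.6]
gripper_width: 0.112
```

Call:
apply_moves([
  [[0, 0, -0.1], 0],
  [[0, 0, -0.2], 0],
  [[0, 0, -0.35], 0],
  [[0, 0, -0.5], 0],
  [[0, 0, -0.65], 0],
  [[0, 0, -0.8], 0],
  [[0, 0, -0.9], 0],
  [[0, 0, -1.0], 0],
])

```text
clock: 5.73
eef_pos: [0.5599, 0.1766, 0.1814]
ee_rot: [0.944, 0.33, 0.001, 0.001]
ft_force: [0.5, 0.3, -6.2]
gripper_width: 0.115
```

```bash
python3 -c "
from h import *
plan([.574,-.256,.25],-51.5);print(manip.get_state()['ft_torque'])
a=cap('scene')['frame'][185:335,240:400]; b=cap('side')['frame'][120:240,190:310]
cv2.imwrite('pics/g.png',np.hstack([cv2.resize(a,(400,375),interpolation=3),cv2.resize(b,(375,375),interpolation=3)])[:,:,::-1])"
```

```text
shift [-25.8   34.77  -6.77] turn -0.0 | pos [0.5599 0.1766 0.1814] jaw -51.5 q [ 0.26 -0.06  1.7  -0.    1.5   1.16] F [ 0.49  0.33 -6.24] w 0.115 t 5.73 tilt [ 0.003 -0.002 -1.   ]
[-0.02376823 -0.02900433 -0.04173463]
```

View pics/g.png

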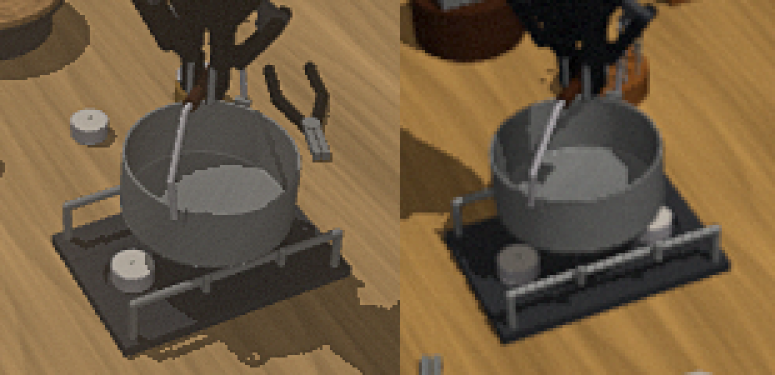

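Call:
apply_moves([
  [[0, 0, -0.6], 0],
  [[0, 0, -1.5], 0],
  [[0, 0, -2.5], 0],
  [[0, 0, -3.5], 0],
  [[0, 0, -4.5], 0],
  [[0, 0, -5.5], 0],
  [[0, 0, -6.3], 0],
  [[0, 0, -6.8], 0],
])

```text
clock: 6.5
eef_pos: [0.56, 0.1767, 0.2511]
ee_rot: [0.944, 0.329, 0.002, 0.001]
ft_force: [0.5, -0.1, -6.2]
gripper_width: 0.115
```

```bash
python3 -c "
from h import *
plan([.574,-.256,.25],-51.5)
a=cap('scene')['frame'][155:215,195:275]; b=cap('side')['frame'][260:340,290:390]
cv2.imwrite('pics/t.png',np.hstack([cv2.resize(a,(400,300),interpolation=3),cv2.resize(b,(375,300),interpolation=3)])[:,:,::-1])"
```

```text
shift [-25.82  34.75   0.19] turn -0.0 | pos [0.56   0.1767 0.2511] jaw -51.5 q [ 0.26 -0.08  1.61 -0.    1.61  1.16] F [ 0.5  -0.08 -6.16] w 0.115 t 6.5 tilt [ 0.005 -0.002 -1.   ]
```

View pics/t.png

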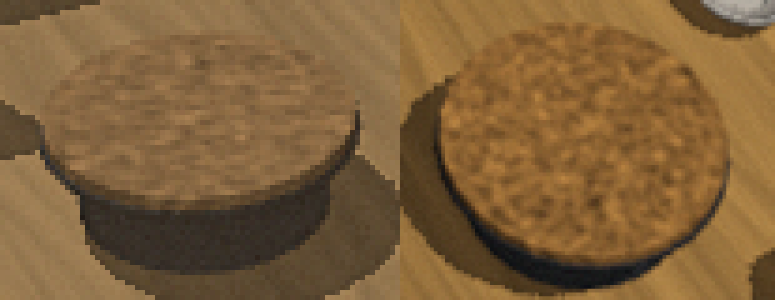

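```bash
python3 -c "
from h import *
S=cap('scene');D=cap('side')
A=[(42,112),(60,75),(110,47),(200,34),(290,47),(340,80),(357,110),(345,145),(300,178),(240,195),(180,198),(110,180),(60,148)]
B=[(440,120),(455,75),(500,38),(560,22),(620,30),(680,65),(715,110),(728,155),(715,205),(680,245),(630,262),(560,255),(500,222),(455,170)]
A=[(x/5+195,y/5+155) for x,y in A];B=[((x-400)/3.75+290,y/3.75+260) for x,y in B]
for z in (.056,.06,.065,.07,.075):
  print(z,circ(np.array([onz(S,*p,z) for p in A])),circ(np.array([onz(D,*p,z) for p in B])))
"
```

```text
0.056 (array([ 0.572 , -0.2602,  0.0859]), np.float64(0.003)) (array([ 0.5757, -0.2541,  0.086 ]), np.float64(0.0025))
0.06 (array([ 0.5743, -0.2542,  0.0854]), np.float64(0.003)) (array([ 0.5737, -0.2564,  0.0857]), np.float64(0.0025))
0.065 (array([ 0.5772, -0.2467,  0.0849]), np.float64(0.003)) (array([ 0.5713, -0.2593,  0.0852]), np.float64(0.0025))
0.07 (array([ 0.5802, -0.2391,  0.0843]), np.float64(0.003)) (array([ 0.5688, -0.2622,  0.0847]), np.float64(0.0025))
0.075 (array([ 0.5831, -0.2316,  0.0838]), np.float64(0.003)) (array([ 0.5663, -0.265 ,  0.0842]), np.float64(0.0025))
```

Call:
apply_moves([
  [[-0.5, 0.7, 0], 0],
  [[-1.5, 2.1, 0], 0],
  [[-3.1, 4.2, 0], 0],
  [[-4.9, 6.6, 0], 0],
  [[-6.7, 9, 0], 0],
  [[-8.8, 11.8, 0], 0],
  [[-10.8, 14.6, 0], 0],
  [[-12.9, 17.4, 0], 0],
])

```text
clock: 7.37
eef_pos: [0.5664, -0.0419, 0.2491]
ee_rot: [0.944, 0.33, 0.001, 0.001]
ft_force: [0.5, 0.1, -7.0]
gripper_width: 0.116
```

Call:
apply_moves([
  [[-2, 2.7, 0], 0],
  [[-4.1, 5.5, 0], 0],
  [[-6, 8.1, 0], 0],
  [[-7.8, 10.5, 0], 0],
  [[-9.5, 12.7, 0], 0],
  [[-10.9, 14.6, 0], 0],
  [[-12, 16.1, 0], 0],
  [[-12.6, 16.9, 0], 0],
])

```text
clock: 8.03
eef_pos: [0.5722, -0.2551, 0.2486]
ee_rot: [0.944, 0.329, 0.0, 0.001]
ft_force: [0.2, -0.9, -6.8]
gripper_width: 0.118
```

```bash
python3 -c "
from h import *
plan([.574,-.2555,.190],-51.5)"
```

```text
shift [0.11 0.13 5.86] turn -0.002 | pos [ 0.5722 -0.2551  0.2486] jaw -51.6 q [-0.46  0.01  1.53 -0.    1.6   0.44] F [ 0.24 -0.86 -6.83] w 0.118 t 8.03 tilt [ 0.001 -0.002 -1.   ]
```

Call:
apply_moves([
  [[0.1, 0.1, 0.5], 0],
  [[0.1, 0.1, 1.4], 0],
  [[0.1, 0.1, 2.4], 0],
  [[0.1, 0.1, 3.4], 0],
  [[0.1, 0.1, 4.3], 0],
  [[0.1, 0.1, 5.0], 0],
  [[0.1, 0.1, 5.4], 0],
  [[0.1, 0.1, 5.4], 0],
])

```text
clock: 8.7
eef_pos: [0.5735, -0.2549, 0.1934]
ee_rot: [0.944, 0.329, -0.0, 0.001]
ft_force: [-0.9, -0.7, -6.3]
gripper_width: 0.11
```

```bash
python3 -c "
from h import *
plan([.574,-.2555,.178],-51.5)
a=cap('scene')['frame'][115:235,165:325]; b=cap('side')['frame'][200:350,260:420]
cv2.imwrite('pics/u.png',np.hstack([cv2.resize(a,(400,300),interpolation=3),cv2.resize(b,(400,375),interpolation=3)[:300]])[:,:,::-1])"
```

```text
shift [0.01 0.08 1.54] turn -0.002 | pos [ 0.5735 -0.2549  0.1934] jaw -51.6 q [-0.46  0.03  1.6  -0.    1.52  0.44] F [-0.89 -0.68 -6.29] w 0.11 t 8.7 tilt [-0.    -0.001 -1.   ]
```

View pics/u.png

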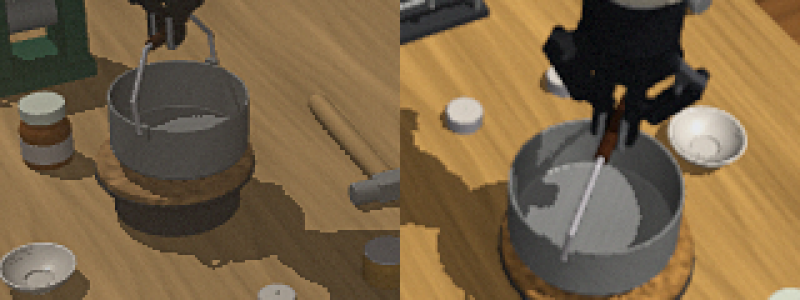

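Pot hangs level and centred over the platter in both views (scene: pot col 178 vs platter 176; side 597 vs 598). Next, lower slowly.

Call:
apply_moves([
  [[0, 0, 0.2], 0],
  [[0, 0, 0.4], 0],
  [[0, 0, 0.55], 0],
  [[0, 0, 0.7], 0],
  [[0, 0, 0.8], 0],
  [[0, 0, 0.9], 0],
  [[0, 0, 1.0], 0],
  [[0, 0, 1.0], 0],
])

```text
clock: 9.47
eef_pos: [0.5738, -0.2553, 0.1846]
ee_rot: [0.944, 0.329, 0.0, 0.001]
ft_force: [-0.1, 0.0, -6.0]
gripper_width: 0.117
```

Call:
apply_moves([
  [[0, 0, 0.05], 0],
  [[0, 0, 0.1], 0],
  [[0, 0, 0.15], 0],
  [[0, 0, 0.2], 0],
  [[0, 0, 0.25], 0],
  [[0, 0, 0.3], 0],
  [[0, 0, 0.3], 0],
  [[0, 0, 0.3], 0],
])

```text
clock: 10.13
eef_pos: [0.5738, -0.2552, 0.1816]
ee_rot: [0.944, 0.329, 0.0, 0.001]
ft_force: [0.3, -0.8, -6.2]
gripper_width: 0.115
```

Call:
apply_moves([
  [[0, 0, 0.05], 0],
  [[0, 0, 0.1], 0],
  [[0, 0, 0.15], 0],
  [[0, 0, 0.2], 0],
  [[0, 0, 0.25], 0],
  [[0, 0, 0.25], 0],
  [[0, 0, 0.25], 0],
  [[0, 0, 0.25], 0],
])

```text
clock: 10.8
eef_pos: [0.5738, -0.2553, 0.1791]
ee_rot: [0.944, 0.329, 0.0, 0.001]
ft_force: [-0.1, 1.4, -5.8]
gripper_width: 0.116
```

Call:
apply_moves([
  [[0, 0, 0.03], 0],
  [[0, 0, 0.06], 0],
  [[0, 0, 0.1], 0],
  [[0, 0, 0.13], 0],
  [[0, 0, 0.15], 0],
  [[0, 0, 0.15], 0],
  [[0, 0, 0.15], 0],
  [[0, 0, 0.15], 0],
])

```text
clock: 11.47
eef_pos: [0.574, -0.2555, 0.1784]
ee_rot: [0.944, 0.329, 0.001, 0.002]
ft_force: [-1.9, -1.7, 6.3]
gripper_width: 0.113
```

Contact felt (the reading went from −6 to +6 N). Hold briefly, then release.

Call:
apply_moves([
  [[0, 0, -0.02], 0],
  [[0, 0, -0.02], 0],
  [[0, 0, -0.02], 0],
  [[0, 0, -0.02], 0],
  [[0, 0, -0.02], 0],
  [[0, 0, -0.02], 0],
  [[0, 0, -0.02], 0],
  [[0, 0, -0.02], 0],
])

```text
clock: 12.13
eef_pos: [0.5739, -0.2555, 0.1784]
ee_rot: [0.944, 0.329, 0.001, 0.002]
ft_force: [-0.5, -1.6, -0.4]
gripper_width: 0.115
```

Call:
apply_moves([
  [[0, 0, 0], 0],
  [[0, 0, 0], 0],
  [[0, 0, 0], 0],
  [[0, 0, 0], 0],
  [[0, 0, 0], 0],
  [[0, 0, 0], 0],
  [[0, 0, 0], 0],
  [[0, 0, 0], 0],
], grip=4)

```text
clock: 12.8
eef_pos: [0.5739, -0.2555, 0.1785]
ee_rot: [0.944, 0.329, 0.001, 0.002]
ft_force: [0.2, 0.7, -0.0]
gripper_width: 0.466
```

Call:
apply_moves([
  [[0, 0, -0.4], 0],
  [[0, 0, -1.2], 0],
  [[0, 0, -2.2], 0],
  [[0, 0, -3.4], 0],
  [[0, 0, -4.8], 0],
  [[0, 0, -6.2], 0],
  [[0, 0, -7.3], 0],
  [[0, 0, -8], 0],
])

```text
clock: 13.47
eef_pos: [0.5741, -0.2554, 0.2609]
ee_rot: [0.944, 0.329, 0.001, 0.002]
ft_force: [0.2, -0.2, 0.3]
gripper_width: 0.468
```

```bash
python3 -c "
from h import *
plan([.5627,-.0314,.2],-51.5)
a=cap('scene')['frame'][205:330,250:390]; c=cap('side'); b=c['frame'][140:340,195:395]
cv2.imwrite('pics/v.png',np.hstack([cv2.resize(a,(392,350),interpolation=3),cv2.resize(b,(350,350),interpolation=3)])[:,:,::-1])"
```

```text
shift [ 13.02 -18.3    6.01] turn -0.002 | pos [ 0.5741 -0.2554  0.2609] jaw -51.6 q [-0.46  0.01  1.51 -0.    1.62  0.44] F [ 0.17 -0.19  0.33] w 0.468 t 13.47 tilt [ 0.004 -0.004 -1.   ]
```

View pics/v.png

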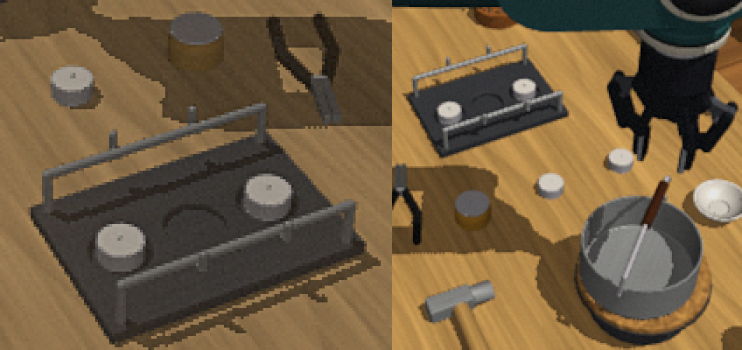

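Middle pocket is empty; the pot stands level and released. I'll take the farther spare at (0.682, −0.035), which is clear of the tin.

Call:
apply_moves([
  [[1.5, -0.7, -0.5], 0.05],
  [[4.5, -2.1, -0.5], 0.17],
  [[8, -3.8, -0.5], 0.29],
  [[11.5, -5.5, 0], 0.4],
  [[15, -7.2, 1], 0.52],
  [[18.5, -8.8, 3], 0.63],
  [[21, -10, 5], 0.72],
  [[22.2, -10.6, 7], 0.74],
], grip=6)

```text
clock: 14.23
eef_pos: [0.6833, -0.0313, 0.1878]
ee_rot: [0.999, -0.037, 0.002, 0.001]
ft_force: [1.0, -0.9, 0.1]
gripper_width: 0.703
```

```bash
python3 -c "
from h import *
plan([.682,-.035,.13],86)
c=cap('wrist','w2.png'); print(proj(c,[.682,-.035,.017]))
k,ce,st=comp(c,proj(c,[.682,-.035,.017]),(0,0,130),(180,60,255),70,300); print(ce,st,onz(c,*ce,.017), circ(np.array([onz(c,*p,.017) for p in k])))"
```

```text
shift [-0.12  0.36  5.78] turn -0.004 | pos [ 0.6833 -0.0313  0.1878] jaw -94.2 q [-0.08  0.15  1.48 -0.    1.51  1.56] F [ 1.   -0.91  0.05] w 0.703 t 14.23 tilt [ 0.003 -0.003 -1.   ]
[279.4 192.8]
[275.60973663 191.84756584] [ 256  173   40   39 1253] [ 0.6832 -0.0315  0.017 ] (array([ 0.6828, -0.0315,  0.0187]), np.float64(0.0005))
```

View pics/w2.png

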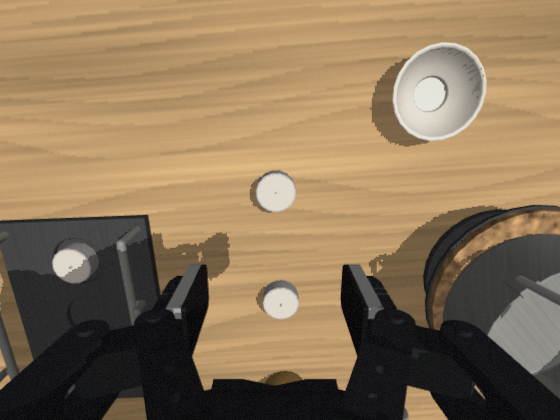

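Call:
apply_moves([
  [[0, 0.1, 1], 0],
  [[0, 0.1, 3.5], 0],
  [[0, 0.1, 6.5], 0],
  [[0, 0.1, 9.5], 0],
  [[0, 0.1, 12], 0],
  [[0, 0.1, 14], 0],
  [[0, 0.1, 15.2], 0],
  [[0, 0.1, 15.8], 0],
], grip=6)

```text
clock: 14.95
eef_pos: [0.681, -0.0326, 0.0229]
ee_rot: [0.999, -0.036, -0.002, 0.001]
ft_force: [-0.7, 0.3, 0.5]
gripper_width: 0.707
```

```bash
python3 -c "
from h import *
plan([.6828,-.0325,.005],86)"
```

```text
shift [ 0.18 -0.02  1.79] turn -0.001 | pos [ 0.681  -0.0326  0.0229] jaw -94.1 q [-0.08  0.26  1.63 -0.    1.26  1.56] F [-0.72  0.31  0.54] w 0.707 t 14.95 tilt [-0.004 -0.002 -1.   ]
```

Call:
apply_moves([
  [[0.2, 0, 0.3], 0],
  [[0.2, 0, 0.7], 0],
  [[0.2, 0, 1.1], 0],
  [[0.2, 0, 1.4], 0],
  [[0.2, 0, 1.65], 0],
  [[0.2, 0, 1.75], 0],
  [[0.2, 0, 1.75], 0],
  [[0.2, 0, 1.75], 0],
])

```text
clock: 15.62
eef_pos: [0.683, -0.0327, 0.0056]
ee_rot: [0.999, -0.036, -0.002, 0.001]
ft_force: [0.4, 0.3, -0.5]
gripper_width: 0.701
```

Call:
apply_moves([
  [[0, 0, 0], 0],
  [[0, 0, 0], 0],
  [[0, 0, 0], 0],
  [[0, 0, 0], 0],
  [[0, 0, 0], 0],
  [[0, 0, 0], 0],
  [[0, 0, 0], 0],
  [[0, 0, 0], 0],
], grip=3, newtons=25)

```text
clock: 16.28
eef_pos: [0.6832, -0.0327, 0.0061]
ee_rot: [0.999, -0.035, -0.002, 0.001]
ft_force: [-1.1, 0.8, 6.1]
gripper_width: 0.425
```

Call:
apply_moves([
  [[0, 0, -0.5], 0],
  [[0, 0, -1.5], 0],
  [[0, 0, -3.5], 0],
  [[0, 0, -6], 0],
  [[0, 0, -9], 0],
  [[0, 0, -11.5], 0],
  [[0, 0, -13.5], 0],
  [[0, 0, -14.5], 0],
])

```text
clock: 16.95
eef_pos: [0.6845, -0.0325, 0.1552]
ee_rot: [0.999, -0.035, 0.0, 0.001]
ft_force: [0.0, 0.3, 0.0]
gripper_width: 0.425
```

```bash
python3 -c "
from h import *
plan([.5576,.176,.15],86)"
```

```text
shift [-14.14 -19.9    0.46] turn -0.001 | pos [ 0.6845 -0.0325  0.1552] jaw -94.1 q [-0.08  0.17  1.51 -0.    1.47  1.56] F [0.04 0.29 0.05] w 0.425 t 16.95 tilt [ 0.    -0.002 -1.   ]
```

Call:
apply_moves([
  [[-0.8, -1.1, 0], 0],
  [[-2.5, -3.5, 0], 0],
  [[-4.7, -6.6, 0], 0],
  [[-7, -9.9, 0], 0],
  [[-9.3, -13.1, 0], 0],
  [[-11.6, -16.3, 0], 0],
  [[-13.3, -18.7, 0], 0],
  [[-14.1, -19.9, 0], 0],
])

```text
clock: 17.62
eef_pos: [0.5554, 0.1788, 0.1538]
ee_rot: [0.999, -0.034, -0.0, 0.001]
ft_force: [-0.7, -0.3, -0.5]
gripper_width: 0.421
```

```bash
python3 -c "
from h import *
plan([.5576,.176,.05],86)
c=cap('wrist','w3.png'); S=cap('scene','s3.png'); D=cap('side','d3.png')
print('proj pocket',proj(c,[.5576,.176,.011]),'tcp',proj(c,manip.get_state()['eef_pos']))
a=c['frame']; b=D['frame'][120:240,190:310]
cv2.imwrite('pics/x.png',np.hstack([a,np.vstack([cv2.resize(b,(240,240),interpolation=3),cv2.resize(S['frame'][195:315,260:400],(240,180),interpolation=3)])])[:,:,::-1])
"
```

```text
shift [ 0.25  0.24 10.38] turn 0.001 | pos [0.5554 0.1788 0.1538] jaw -93.9 q [ 0.27 -0.05  1.74 -0.    1.46  1.91] F [-0.69 -0.29 -0.51] w 0.421 t 17.62 tilt [-0.001 -0.002 -1.   ]
proj pocket [278.7 196. ] tcp [281.8 274.6]
```

View pics/x.png

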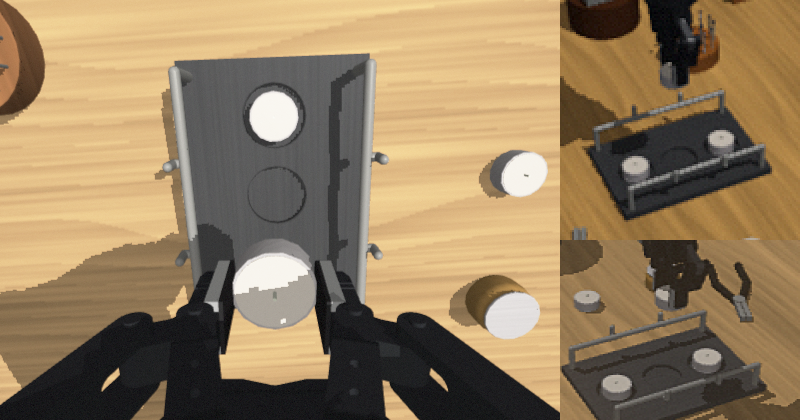

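Wrist view: pocket at (276,194), radius about 29 px; held candle's top face spans cols 233–317, centre about (275,291). Compute positions and hold height.

```bash
python3 -c "
from h import *
c=cap('wrist'); print(c['xyz'],c['rotation'], manip.get_state()['eef_pos'])
P=[(247,194),(306,194),(276,166),(276,222),(255,174),(297,174),(255,214),(297,214)]
print('pocket',circ(np.array([onz(c,*p,.011) for p in P])))
B=[(233,287),(317,287),(275,328),(242,312),(308,312),(244,264),(306,264),(275,252)]
for z in (.13,.14,.15,.16): print(z,circ(np.array([onz(c,*p,z) for p in B])))
k,ce,st=comp(c,(274,117),(0,0,120),(180,60,255),40,300); print('c0',st,circ(np.array([onz(c,*p,.022) for p in k])))
S=cap('scene');D=cap('side')
p=[(560+0,0)]
# pocket candles (crop b: x2 off 190,120 ; scene crop x12/7 off 260,195)
b=lambda x,y:((x-560)/2+190,y/2+120); s=lambda x,y:((x-560)*140/240+260,(y-240)*120/180+195)
for q in ((635,164),(721,140)): k,ce,_=comp(D,b(*q),(0,0,100),(180,60,255),10); print('D',ce,onz(D,*ce,.021))
for q in ((616,384),(707,356)): k,ce,_=comp(S,s(*q),(0,0,100),(180,60,255),10); print('S',ce,onz(S,*ce,.021))
print('held D',[onz(D,*b(667,80),z) for z in (.14,.15)])
"
```

```text
[0.63398399 0.17318031 0.29706391] [ 0.10326325 -0.10877596  0.72294749 -0.67442673] [0.55790111 0.17587229 0.15415451]
pocket (array([0.5609, 0.1758, 0.0253]), np.float64(0.0003))
0.13 (array([0.5368, 0.1791, 0.0232]), np.float64(0.0003))
0.14 (array([0.5426, 0.1787, 0.0219]), np.float64(0.0003))
0.15 (array([0.5484, 0.1784, 0.0205]), np.float64(0.0003))
0.16 (array([0.5542, 0.178 , 0.0191]), np.float64(0.0002))
c0 [ 247   93   49   52 1985] (array([0.6242, 0.1759, 0.0188]), np.float64(0.0003))
D [228.25       203.98571429] [0.4914 0.1722 0.021 ]
D [271.08450704 191.0915493 ] [0.6219 0.1658 0.021 ]
S [292.6        290.97837838] [0.6239 0.1724 0.021 ]
S [345.31210191 272.60509554] [0.4908 0.1752 0.021 ]
held D [array([0.552, 0.191, 0.14 ]), array([0.5469, 0.1791, 0.15  ])]
```

Call:
apply_moves([
  [[0.05, 0, 1], 0],
  [[0.05, 0, 3], 0],
  [[0.05, 0, 5.5], 0],
  [[0.05, 0, 8], 0],
  [[0.05, 0, 10], 0],
  [[0.05, 0, 11.5], 0],
  [[0.05, 0, 12.2], 0],
  [[0.05, 0, 12.4], 0],
])

```text
clock: 18.58
eef_pos: [0.5584, 0.1739, 0.0282]
ee_rot: [0.999, -0.036, -0.001, 0.002]
ft_force: [-0.3, 0.3, 0.4]
gripper_width: 0.422
```

```bash
python3 -c "
from h import *
plan([.5585,.176,.020],86)
plan([.5585,.176,.020],86)"
```

```text
shift [-0.   -0.22  0.82] turn -0.003 | pos [0.5584 0.1739 0.0282] jaw -94.2 q [ 0.26  0.05  1.85 -0.    1.24  1.9 ] F [-0.3   0.3   0.37] w 0.422 t 18.58 tilt [-0.003 -0.004 -1.   ]
shift [-0.   -0.22  0.82] turn -0.003 | pos [0.5584 0.1739 0.0282] jaw -94.2 q [ 0.26  0.05  1.85 -0.    1.24  1.9 ] F [-0.3   0.3   0.37] w 0.422 t 18.58 tilt [-0.003 -0.004 -1.   ]
```

Call:
apply_moves([
  [[0, -0.15, 0.1], 0],
  [[0, -0.15, 0.3], 0],
  [[0, -0.15, 0.5], 0],
  [[0, -0.15, 0.7], 0],
  [[0, -0.15, 0.85], 0],
  [[0, -0.15, 1.0], 0],
  [[0, -0.15, 1.1], 0],
  [[0, -0.15, 1.15], 0],
])

```text
clock: 19.25
eef_pos: [0.5584, 0.1753, 0.0166]
ee_rot: [0.999, -0.036, -0.001, 0.002]
ft_force: [-0.5, 0.3, -0.2]
gripper_width: 0.425
```

Call:
apply_moves([
  [[0, 0, 0.05], 0],
  [[0, 0, 0.1], 0],
  [[0, 0, 0.15], 0],
  [[0, 0, 0.2], 0],
  [[0, 0, 0.25], 0],
  [[0, 0, 0.3], 0],
  [[0, 0, 0.3], 0],
  [[0, 0, 0.3], 0],
])

```text
clock: 19.92
eef_pos: [0.5584, 0.1753, 0.0136]
ee_rot: [0.999, -0.036, -0.001, 0.002]
ft_force: [0.4, 0.1, 0.9]
gripper_width: 0.427
```

No contact at z 0.0136, so it is past the pocket lip. Down to the floor.

Call:
apply_moves([
  [[0, 0, 0.05], 0],
  [[0, 0, 0.1], 0],
  [[0, 0, 0.15], 0],
  [[0, 0, 0.2], 0],
  [[0, 0, 0.23], 0],
  [[0, 0, 0.25], 0],
  [[0, 0, 0.25], 0],
  [[0, 0, 0.25], 0],
])

```text
clock: 20.58
eef_pos: [0.5584, 0.1753, 0.0111]
ee_rot: [0.999, -0.036, -0.001, 0.002]
ft_force: [-0.3, -0.1, 0.2]
gripper_width: 0.421
```

Call:
apply_moves([
  [[0, 0, 0.03], 0],
  [[0, 0, 0.06], 0],
  [[0, 0, 0.09], 0],
  [[0, 0, 0.12], 0],
  [[0, 0, 0.12], 0],
  [[0, 0, 0.12], 0],
  [[0, 0, 0.12], 0],
  [[0, 0, 0.12], 0],
])

```text
clock: 21.25
eef_pos: [0.5585, 0.1754, 0.011]
ee_rot: [0.999, -0.036, -0.001, 0.002]
ft_force: [-6.9, -2.8, 13.8]
gripper_width: 0.425
```

Floor felt (13.8 N at the expected height). Unload, open and retreat.

Call:
apply_moves([
  [[0, 0, -0.02], 0],
  [[0, 0, -0.02], 0],
  [[0, 0, -0.02], 0],
  [[0, 0, -0.02], 0],
  [[0, 0, -0.02], 0],
  [[0, 0, -0.02], 0],
  [[0, 0, -0.02], 0],
  [[0, 0, -0.02], 0],
], grip=5.5)

```text
clock: 21.92
eef_pos: [0.5585, 0.1753, 0.0112]
ee_rot: [0.999, -0.036, -0.001, 0.002]
ft_force: [-0.4, 0.1, -0.5]
gripper_width: 0.643
```

Call:
apply_moves([
  [[0, 0, -0.4], 0],
  [[0, 0, -1.2], 0],
  [[0, 0, -2.5], 0],
  [[0, 0, -4.5], 0],
  [[0, 0, -7], 0],
  [[0, 0, -10], 0],
  [[0, 0, -13], 0],
  [[0, 0, -15], 0],
])

```text
clock: 22.58
eef_pos: [0.5593, 0.176, 0.1659]
ee_rot: [0.999, -0.036, 0.001, 0.001]
ft_force: [0.1, -0.6, 0.7]
gripper_width: 0.644
```

Call:
apply_moves([
  [[-1, 0, -0.5], 0],
  [[-3, 0, -0.5], 0],
  [[-5, 0, -0.5], 0],
  [[-7, 0, -0.5], 0],
  [[-9, 0, -0.5], 0],
  [[-10, 0, -0.5], 0],
  [[-10, 0, -0.5], 0],
  [[-10, 0, -0.5], 0],
])

```text
clock: 23.25
eef_pos: [0.4599, 0.1834, 0.1719]
ee_rot: [0.999, -0.036, 0.001, 0.001]
ft_force: [0.3, -0.4, -0.8]
gripper_width: 0.642
```

```bash
python3 -c "
from h import *
plan([.5585,.176,.020],86)
c=cap('wrist'); S=cap('scene'); D=cap('side')
for p in [(.491,.18,.022),(.558,.178,.022),(.624,.175,.022)]:
  k,ce,st=comp(c,proj(c,p),(0,0,120),(180,60,255),30,200); print(st,circ(np.array([onz(c,*q,.022) for q in k])))
cv2.imwrite('pics/y.png',np.hstack([c['frame'],np.vstack([cv2.resize(D['frame'][120:340,190:410],(240,240),interpolation=3),cv2.resize(S['frame'][195:315,260:400],(240,180),interpolation=3)])])[:,:,::-1])
"
```

```text
shift [ 9.84 -0.   15.22] turn -0.003 | pos [0.4599 0.1834 0.1719] jaw -94.1 q [ 0.33 -0.26  1.9  -0.    1.51  1.97] F [ 0.27 -0.36 -0.77] w 0.642 t 23.25 tilt [ 0.003 -0.002 -1.   ]
[ 255  138   44   45 1569] (array([0.4924, 0.1802, 0.0188]), np.float64(0.0003))
[ 252   52   48   52 1907] (array([0.5582, 0.1768, 0.0187]), np.float64(0.0003))
[250   0  41  12 366] (array([0.6249, 0.1758, 0.0181]), np.float64(0.0032))
```

View pics/y.png

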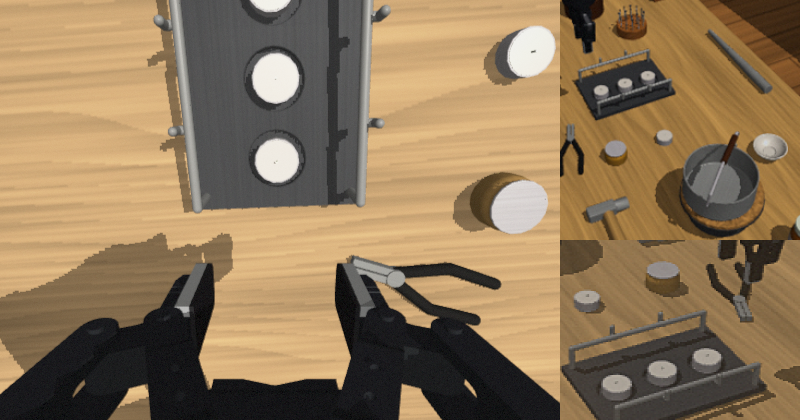

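The last view shows all three pockets filled, with the middle candle at (276,77). It sits 1.3 mm from the midpoint of its neighbours, and its apparent radius fits the seated height. The pot is upright on the turntable, and the gripper is clear.

```bash
python3 -c "
from plant import manip
print(manip.job_done())"
```

```text
the job is handed in; nothing more can be done
None
```

The pot is on the turntable and all three warmer pockets hold a tea light. I handed the job in at about 23 s on the robot clock, and handing in gives no verdict.

**Pot:** I swung the bail upright, lifted the pot level and lowered it onto the platter. The vertical force went from −6 N to +6 N at contact, so about 12.5 N of bearing. I let go only after holding it there, and the force then read about 0 N. It was centred over the platter to within a few mm in both views before lowering. I judged the final position only by eye in the last picture, where it looked upright.

**Tea light:** The middle pocket was the empty one, and I used the farther spare. Floor contact came at the expected height, at 13.8 N. Afterwards the candle measured 1.3 mm from the midpoint of its neighbours. Its apparent size fits the seated height.

**Disagreements:** The wrist camera disagreed with the two fixed cameras by about 2–5 mm. I used compromise positions, within the tolerances. The candle's final position comes from the wrist camera alone.

**Other things on the bench:** Those visible in the last picture looked undisturbed, and the gripper was clear of everything. I did not measure bystander positions.

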